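Hold the reference paddle in the photometer's slot

TASK

On the photometer, slide the shutter's grip along its track all the way to the open end. Then take the paddle with the flat broad handle (not the round knob) from the grey stand and lower its blade upright through the slot until the line scribed on the blade is about level with the photometer's top. Finish while still holding it there, still and in your grip, with the shutter fully open and everything else left where it stands.

Things in the scene. Friction and masses are not known exactly. Their poses are not given: they have to be found in the camera images.
- reader: The photometer, a fixed white block 170 (x) x 200 (y) x 100 (z) mm at a different place and yaw each time. Origin: centre of its underside, z up. The slot is in its flat top, the block spans y -70 to +130 mm from the slot. Two dark steel guide rails, 4 mm high, run along y beside the shutter, 16 to 21 mm to either side of the slot's middle line.
- slot_mouth (a point): Centre of the slot's mouth in the photometer's flat top, 100 mm above the bench. The slot is 42 mm long and 8 mm wide, straight-walled without lead-in, 75 mm deep with a closed floor. Axes: z up, y along the slot's 42 mm, x across its 8 mm.
- shutter (a joint): Travel (m) of the bare aluminium shutter plate, 30 mm across the slot, 56 mm along it, 3 mm thick, lying just on the photometer's top: 0 = closed, centred over the slot; 0.060 = end stop, fully open. It opens towards the +y of slot_mouth and starts from 0 to 0.025. The slot is wholly uncovered above 0.049. Friction of about 2 N holds it wherever it is left.
- shutter_grip (a point): Top centre of the shutter's upright black grip: a block 16 mm (x) by 12 mm (y, its way of travel), 32 mm high on the shutter plate; this point is 36 mm above the photometer's top. Pinch it from above across either pair of faces. At joint value v it is at y = 18 mm + v from slot_mouth. Axes as slot_mouth.
- paddle: Reference paddle to use, with a flat broad black handle, upright in one hole of the stand. Origin: middle of the blade's lower tip; z up, y along the blade's width, x across it. Steel blade 40 (y) x 6 (x) mm, z 0 to 65 mm; the lowest 10 mm taper to 34 x 2.4 mm; light scribed line at z = 40 mm. Collar 54 x 24 mm, z 65 to 71 mm. 80 to 170 g. In the stand the tip is 10 mm above the bench.
- handle (a point): Middle of the flat handle of paddle, 93 mm above the blade's tip, axes as the paddle. The handle is 36 (y) x 14 (x) mm and 44 mm high, from the collar (z = 71 mm from the tip) to the top (115 mm). Grip it from above across the 14 mm. A half turn about z makes no difference.
- knob_paddle: The other paddle, to be left in the stand: same blade and collar, but its handle is a round upright knob 18 mm in diameter, 44 mm high. Origin and axes as paddle. It is in the stand's other hole, 70 mm from the first along y; which paddle is in which hole changes.
- stand: Fixed grey stand, a block 56 (x) x 150 (y) x 75 (z) mm with two holes 12 mm (x) x 46 mm (y) at y = -35 and +35 mm; the paddles' collars rest on its top. Origin: centre of its underside, z up.
- dish: Round clear dish with lid, 90 mm in diameter, 17 mm high, on the bench beyond the stand; origin under its centre. Not to be moved.
- bottle: Amber bottle, 56 mm in diameter, 100 mm high, on the bench; origin under its centre. Not to be moved.
- tip_box: Grey box with clear cover, 82 x 112 mm, 62 mm high, on the bench to the left of the photometer; origin under its centre. Not to be moved.
There are look-alikes about, which are no part of the job. Leave any blue or yellow look-alike of the paddle alone.

How it is judged (in metres and radians):
On the way:
1. the shutter is slid to its open end (value of joint shutter above 0.053 m), for 0.2 s.
At the end, for the whole second after the job is handed in: Flat-handled paddle held in the fingers (over 1 N), still, upright within 0.1 rad, its tip 30 to 50 mm below the photometer's top and within 5 mm sideways of the slot's centre; shutter open beyond 53 of 60 mm; other paddle, dish, bottle and tip box within 20 mm of their places (value of joint shutter above 0.053 m and z of paddle in the frame of slot_mouth between -0.05 and -0.03 m and horizontal distance between paddle and slot_mouth below 0.005 m and angle between paddle's own z axis and vertical below 0.1 rad and contact force between paddle and the fingers above 1 N and linear speed of paddle below 0.01 m/s and distance of each of knob_paddle, dish, bottle, tip_box from where it was at the start of the episode below 0.02 m); the arm keeps its last pose, push and grip.
It fails at once if a bystander is knocked away (distance of any of knob_paddle, dish, bottle, tip_box from where it was at the start of the episode above 0.03 m).
It also fails if it takes over 61 s, if anything falls off the work surface, if the arm or the gripper's body presses on something with over 40 N, if the wrist force passes 120 N, or if a joint passes its speed limit or range.

ROBOT

A 6-joint arm with a two-finger parallel gripper is mounted at the origin on the work surface. World frame = base frame: x ahead of the robot, y to its left, z up, the work surface at z = 0. Lengths are in mm, angles in rad, forces in N, time in s.
With the tool pointing down it reaches from about 325 to 900 mm from the base axis. Payload 6.1 kg.
Tool frame: the origin (TCP) lies on the centre line of the jaws, within the pads' length; the fingertips stand 25 mm ahead of it and the grasp point (between the pads) lies 6 mm ahead of it (robot.tcp_to_tips is the z of the fingertips in the tool frame, in mm); z points along the fingers, x is the direction in which the jaws open and shut, and the axes are right-handed (so a half turn about z gives the same grasp; the last joint's range is limited). The gripper opens to 85 mm and grips with 20 to 120 N. Pads are 22 mm wide; open, the fingers measure 114 mm over their backs; the gripper's body (76 mm by 85 mm) begins 54 mm behind the grasp point. The pads swing forward as they close: fully open they stand 13 mm farther back than shut.
Start: joints at [-1.328, 0.22, 1.526, -0, 1.395, -0.126], TCP at [225.303, -582.971, 256.3] pointing down, gripper open.
Joint ranges: [-2.98, 2.98], [-0.91, 2.08], [0.09, 2.57], [-1.24, 4.39], [0.2, 2.65], [-2.68, 2.68]. Speed limits (rad/s): [2.57, 2.57, 3.01, 3.14, 3.14, 3.14].

INTERFACE

Orientations are given as a unit quaternion [x, y, z, w].
In Python, from cell import robot gives the robot as it stands.
- The arm moves only by the tool play_rows, never from a script. Its argument "increments" is one flat list of numbers, 4 for each row, row after row: the shift along the tool's x, y, z in mm, then the turn about the tool's z in rad. A call has exactly 8 rows; each row is the pose to reach, as a shift and turn from the pose commanded when the call began, along the tool's axes at that moment; what a row does not reach only later rows make up. A row lasts 1/12 s, in which the tool goes at most 41.7 mm and 7.16 degrees, less where a joint would pass 70% of its speed; a pose out of reach is approached as far as the arm can. A call with a gripper value outside its range is refused whole. "grip" is the closure, from 0 (fully open) to 1 (shut), set as the call begins (left out, the last holds). The fingers move at their own pace and stop on an object; "newtons" is the grip in N (left out, the last holds). Time passes only in rows, so rows that repeat a pose let the fingers close, or fill a call up. It gives the time, the measured TCP pose, the force and the opening at its end, in the units of the state.
- robot.get_state(): the state, without advancing time (a new reading comes with each control period).
- robot.capture(name): name is "scene" or "top" or "wrist"; returns the picture (384x512x3 uint8, red, green, blue); there is no depth.
- robot.camera_info(name): a dict with "fov_y" (degrees; the focal length in pixels is half the picture's height over the tangent of half this angle, whatever the lens; pixels are square), "cx", "cy" (the principal point, pixels), "D" ([k1, k2, p1, p2, k3] as OpenCV has them; the pictures are not rectified), "world_to_cam" (4x4, takes a point from world to camera coordinates). Camera axes: x right, y down, z forward; pixel columns grow to the right and rows downward; lengths in mm; the calibration is good to about 2 mm. A picture is of the moment at which its call begins: read the wrist's pose just before it. camera_info takes no time and is no camera call; for the wrist camera it gives the pose at the moment of the call.
- robot.hand_in(): hands the job in, once; it reports no verdict.
The state is a dict: "time": time; "qpos": joint angles; "joint_velocities": joint speeds; "joint_efforts": joint torques, N m; "position": TCP position; "eef_rot": TCP orientation; "ft_force": force on the tool from outside, world axes, zero at the start; "ft_torque": the same for the moment, N m; "gripper_width": finger opening in mm.
Only numpy, scipy, OpenCV 4.12 (cv2) and the standard library are available. Lean on these libraries where they do the work, as an engineer would, in place of code of your own. Each camera call takes 0.05 s, during which the arm holds its last target.

## Working session

There is one attempt and no reset: what is moved stays moved. The work goes in short steps, Python scripts to look and compute and a tool call to move; the robot and the scene stay as the last step left them, time stands still between calls to the robot, and variables do not carry over. Pictures are saved under pics/ and viewed, and the job is handed in when it is done.

Besides the shell and the picture viewer there is one more tool, called after "Emit:" as name(argument=value, ...), one argument or row to a line, values as JSON. play_rows: Moves the arm, as the interface text tells. Its arguments: {"type":"object","properties":{"increments":{"type":"array"},"grip":{"type":"number"},"newtons":{"type":"number"}},"required":["increments"]}

```bash
mkdir -p pics; ls; python3 - <<'E'
from cell import robot
import cv2,json
for n in ["scene","top","wrist"]:
    im=robot.capture(n); cv2.imwrite(f"pics/{n}0.png",im[:,:,::-1])
    print(n,robot.camera_info(n))
print(robot.get_state())
E
```

```text
pics
scene {'fov_y': 46.13217181660637, 'cx': 251.14484924214958, 'cy': 188.70952684868382, 'D': array([0.00138504, 0.        , 0.        , 0.        , 0.        ]), 'world_to_cam': array([[ 7.51967029e-01,  6.59076645e-01, -1.27891977e-02,
        -4.67474793e+02],
       [ 5.20930976e-01, -6.06016134e-01, -6.01145044e-01,
        -2.71331744e+02],
       [-4.03951119e-01,  4.45378963e-01, -7.99037591e-01,
         1.64204603e+03],
       [ 0.00000000e+00,  0.00000000e+00,  0.00000000e+00,
         1.00000000e+00]])}
top {'fov_y': 45.98089736198558, 'cx': 248.49345417629758, 'cy': 186.10058494696816, 'D': array([-0.07939774,  0.        ,  0.        ,  0.        ,  0.        ]), 'world_to_cam': array([[ 1.40090777e-02, -9.99898893e-01, -2.43915348e-03,
        -4.98431943e-01],
       [-9.90816334e-01, -1.35536452e-02, -1.34533605e-01,
         6.10111913e+02],
       [ 1.34486943e-01,  4.30144483e-03, -9.90906030e-01,
         1.33075302e+03],
       [ 0.00000000e+00,  0.00000000e+00,  0.00000000e+00,
         1.00000000e+00]])}
wrist {'fov_y': 71.37441363360935, 'cx': 252.898503466
[... 464 characters left out ...]

{'time': 0.15, 'qpos': array([-1.32813005e+00,  2.21047849e-01,  1.52737495e+00,  1.18379965e-05,
        1.39471215e+00, -1.26134859e-01]), 'joint_velocities': array([-0.00051674, -0.00279482, -0.00390163, -0.00098445, -0.00096386,
       -0.00099466]), 'joint_efforts': array([ 1.00050675e-03, -4.97484756e+01, -3.89903855e+01, -1.26945997e-04,
        7.16496608e-03,  9.71260022e-06]), 'position': array([ 225.18320194, -582.55003989,  255.43464055]), 'eef_rot': array([ 8.24771085e-01, -5.65466234e-01, -5.72238324e-04, -5.16957792e-04]), 'ft_force': array([-0.2511219 ,  0.22130879, -0.34439714]), 'ft_torque': array([ 0.00872178, -0.00650931, -0.0158297 ]), 'gripper_width': 85.4779524130848}
```

View pics/scene0.png

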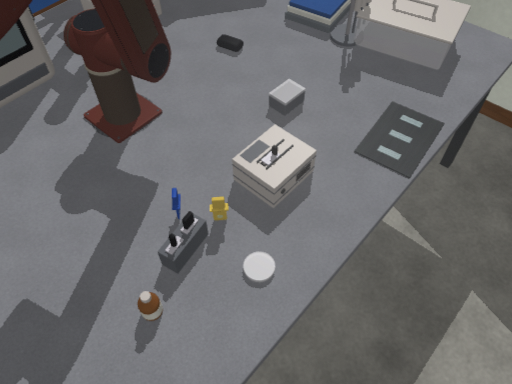

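View pics/top0.png

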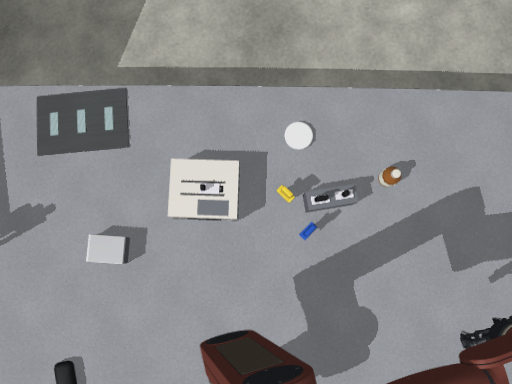

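View pics/wrist0.png

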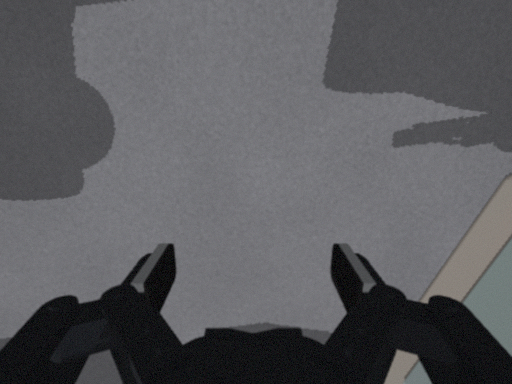

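The scene shows the photometer at (275,165) in the scene picture and (204,188) in the top picture. The stand is at (330,198) in the top picture. Next I zoom in on both.

```bash
python3 - <<'E'
import cv2
t=cv2.imread('pics/top0.png');s=cv2.imread('pics/scene0.png')
cv2.imwrite('pics/t_a.png',cv2.resize(t[150:230,160:250],None,fx=6.6,fy=6.6,interpolation=cv2.INTER_CUBIC))
cv2.imwrite('pics/t_b.png',cv2.resize(t[170:230,270:370],None,fx=8,fy=8,interpolation=cv2.INTER_CUBIC))
cv2.imwrite('pics/s_b.png',cv2.resize(s[180:275,150:240],None,fx=6,fy=6,interpolation=cv2.INTER_CUBIC))
cv2.imwrite('pics/s_a.png',cv2.resize(s[120:205,225:325],None,fx=7,fy=7,interpolation=cv2.INTER_CUBIC))
E
```

```text
(no output)
```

View pics/t_a.png

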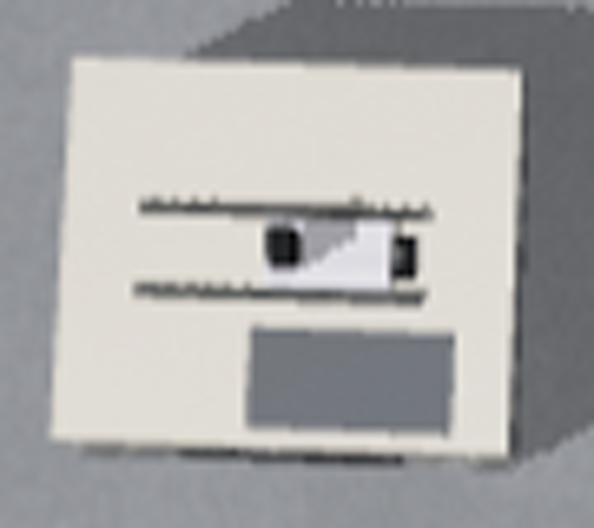

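View pics/t_b.png

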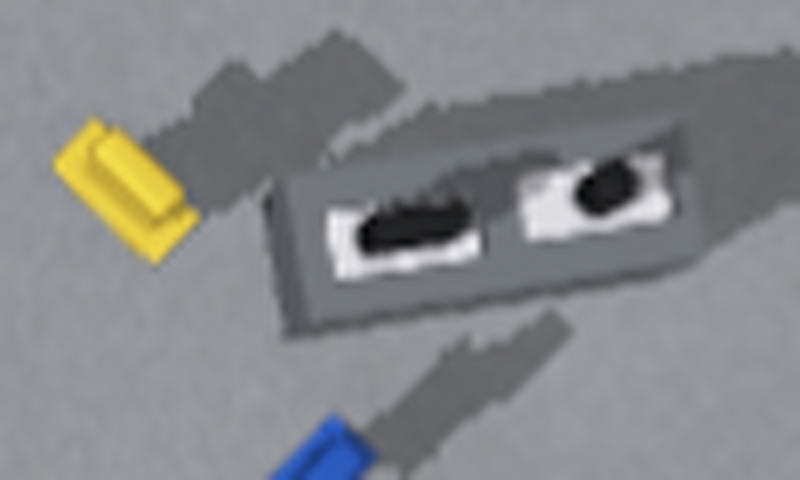

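View pics/s_a.png

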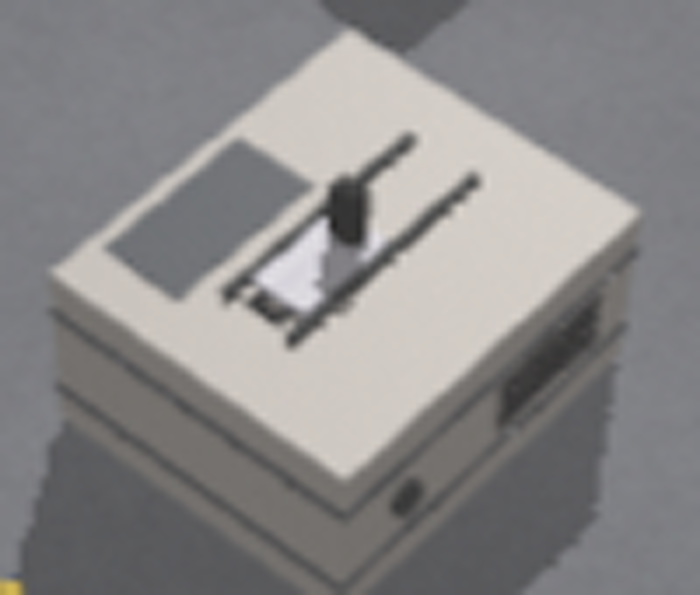

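View pics/s_b.png

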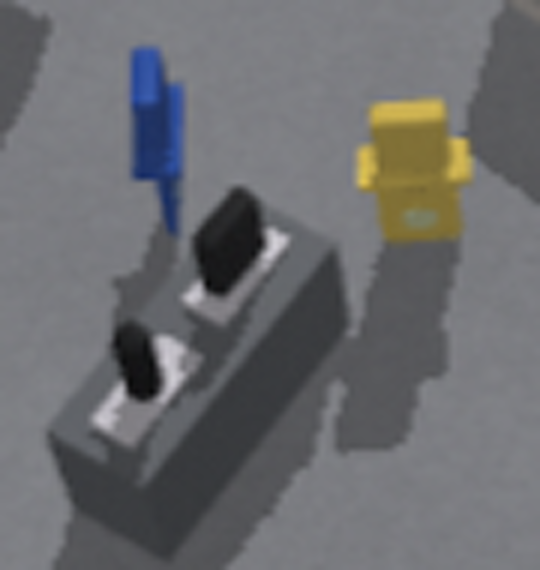

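```bash
cat > h.py <<'E'
import numpy as np,cv2
from scipy.optimize import least_squares
from cell import robot
def cam(n):
    c=robot.camera_info(n);f=192/np.tan(np.radians(c['fov_y'])/2)
    return np.array([[f,0,c['cx']],[0,f,c['cy']],[0,0,1]]),np.array(c['D']),np.array(c['world_to_cam'])
def back(c,px,z):
    K,D,T=c; u=cv2.undistortPoints(np.float64(px).reshape(-1,1,2),K,D).reshape(-1,2)
    d=np.c_[u,np.ones(len(u))]@T[:3,:3]; o=-T[:3,:3].T@T[:3,3]
    return o+d*((np.asarray(z)-o[2])/d[:,2])[:,None]
def proj(c,P):
    K,D,T=c; r,_=cv2.Rodrigues(T[:3,:3]); return cv2.projectPoints(np.float64(P).reshape(-1,1,3),r,T[:3,3],K,D)[0].reshape(-1,2)
E
python3 - <<'E'
from h import *
np.set_printoptions(precision=1,suppress=True)
t=cam('top');s=cam('scene')
A=lambda l:np.array(l)/6.6+[160,150]
B=lambda l:np.array(l)/8+[270,170]
SA=lambda l:np.array(l)/7+[225,120]
SB=lambda l:np.array(l)/6+[150,180]
ct=back(t,A([(72,58),(523,70),(510,458),(50,440)]),[100]*4);print(ct[:,:2],ct.mean(0))
cs=back(s,SA([(348,30),(640,212),(345,482),(52,270)]),[100]*4);print(cs[:,:2],cs.mean(0))
print('rails t',back(t,A([(140,207),(432,212),(135,290),(425,298)]),[104]*4)[:,:2])
print('rails s',back(s,SA([(410,138),(478,178),(228,295),(290,340)]),[104]*4)[:,:2])
print('grip',back(t,A([(287,246)]),[136]),back(s,SA([(347,182)]),[136]))
print('slot gap center t',back(t,A([(405,258)]),[100]))
print('collar t',back(t,B([(328,208),(472,190),(480,258),(337,280)]),[81]*4)[:,:2])
print('collar s',back(s,SB([(290,237),(220,322)]),[81]*2)[:,:2])
print('handletop t',back(t,B([(415,228)]),[122]), 's',back(s,SB([(240,195)]),[125]))
print('knob t',back(t,B([(608,185)]),[123]))
E
```

```text
[[679.8 236.4]
 [676.9  35.8]
 [505.1  38.6]
 [509.9 239.8]] [593.  137.6 100. ]
[[514.6 239.9]
 [683.9 236.6]
 [680.   36.9]
 [509.8  43. ]] [597.1 139.1 100. ]
rails t [[612.7 203.1]
 [612.3  74.6]
 [576.  204.1]
 [574.2  76.8]]
rails s [[581.3 202.4]
 [619.3 203.1]
 [579.5  79.5]
 [616.   77.7]]
grip [[592.1 134.5 136. ]] [[594.6 140.4 136. ]]
slot gap center t [[592.3  86.2 100. ]]
collar t [[ 577.8 -176.3]
 [ 585.2 -229.4]
 [ 560.1 -232.1]
 [ 551.3 -179.5]]
collar s [[ 578.1 -173.8]
 [ 586.8 -227.5]]
handletop t [[ 566.3 -201.7  122. ]] s [[ 568.7 -189.8  125. ]]
knob t [[ 582.5 -270.8  123. ]]
```

```bash
cat >> h.py <<'E'
from scipy.spatial.transform import Rotation as R
def plan(cp,cyaw,tp,tyaw):
    d=np.array(tp)-np.array(cp);c,s=np.cos(cyaw),np.sin(cyaw)
    turn=-(tyaw-cyaw)
    print('tool shift',np.round([c*d[0]+s*d[1], s*d[0]-c*d[1], -d[2]],1),'turn',round(turn,4),'rows',round(np.linalg.norm(d)/41.7,1),round(abs(turn)/0.125,1))
def st():
    s=robot.get_state();m=R.from_quat(s['eef_rot']).as_matrix()
    print('t',round(s['time'],2),'pos',np.round(s['position'],2),'yaw',round(np.arctan2(m[1,0],m[0,0]),4),'tilt',np.round(m[:2,2],4),'F',np.round(s['ft_force'],1),'w',round(s['gripper_width'],1),'q',np.round(s['qpos'],2)); return s,m
E
python3 - <<'E'
from h import *
s,m=st();c=cam('wrist');T=c[2];o=-T[:3,:3].T@T[:3,3]
print('cam in tool',m.T@(o-s['position']),'axis in tool',m.T@T[2,:3])
print(m)
# tilt check
plan([225.3,-583,256.3],-1.201,[595,138,256],-1.591)
E
```

```text
t 0.15 pos [ 225.18 -582.55  255.43] yaw -1.202 tilt [-0.0004  0.0015] F [-0.3  0.2 -0.3] w 85.5 q [-1.33  0.22  1.53  0.    1.39 -0.13]
cam in tool [   0.18333288  -79.04148129 -116.51940888] axis in tool [5.67810426e-04 3.03834255e-01 9.52724736e-01]
[[ 3.60495221e-01 -9.32760991e-01 -3.59286894e-04]
 [-9.32759808e-01 -3.60495341e-01  1.49990658e-03]
 [-1.52857560e-03 -2.05580778e-04 -9.99998811e-01]]
tool shift [-5.386e+02 -6.053e+02  3.000e-01] turn 0.39 rows 19.4 3.1
```

Emit:
play_rows(
  increments=[-27, -30, 0, 0, -54, -60, 0, 0, -81, -90, 0, 0, -108, -120, 0, 0, -135, -150, 0, 0, -162, -180, 0, 0, -189, -210, 0, 0, -216, -240, 0, 0],
  grip=0,
)

```text
time: 0.82
position: [371.6, -293.0, 256.1]
eef_rot: [0.825, -0.566, -0.0, -0.0]
ft_force: [1.1, 0.4, -0.2]
gripper_width: 85.8
```

Emit:
play_rows(
  increments=[-27, -30, 0, 0, -54, -60, 0, 0, -81, -90, 0, 0, -108, -120, 0, 0, -135, -150, 0, 0, -162, -180, 0, 0, -189, -210, 0, 0, -216, -240, 0, 0],
)

```text
time: 1.48
position: [517.7, -4.9, 256.2]
eef_rot: [0.825, -0.565, 0.0, 0.0]
ft_force: [0.5, -0.1, 0.1]
gripper_width: 85.3
```

Emit:
play_rows(
  increments=[-27, -30, 0, 0.09, -54, -60, 0, 0.18, -81, -90, 0, 0.27, -106, -125, 0, 0.39, -106, -125, 0, 0.39, -106, -125, 0, 0.39, -106, -125, 0, 0.39, -106, -125, 0, 0.39],
)

```text
time: 2.15
position: [595.2, 135.9, 256.1]
eef_rot: [-0.7, 0.715, 0.0, -0.0]
ft_force: [0.2, -0.4, 1.1]
gripper_width: 85.2
```

```bash
python3 - <<'E'
from h import *
st(); im=robot.capture('wrist');cv2.imwrite('pics/w1.png',im[:,:,::-1])
cv2.imwrite('pics/w1b.png',cv2.resize(im[:,:,::-1],(768,576),interpolation=cv2.INTER_CUBIC))
np.save('w1T.npy',cam('wrist')[2])
E
```

```text
t 2.15 pos [595.16 135.94 256.13] yaw -1.5919 tilt [-0.0007 -0.0005] F [ 0.2 -0.4  1.1] w 85.2 q [ 0.1   0.19  1.57 -0.    1.39  1.69]
```

View pics/w1b.png

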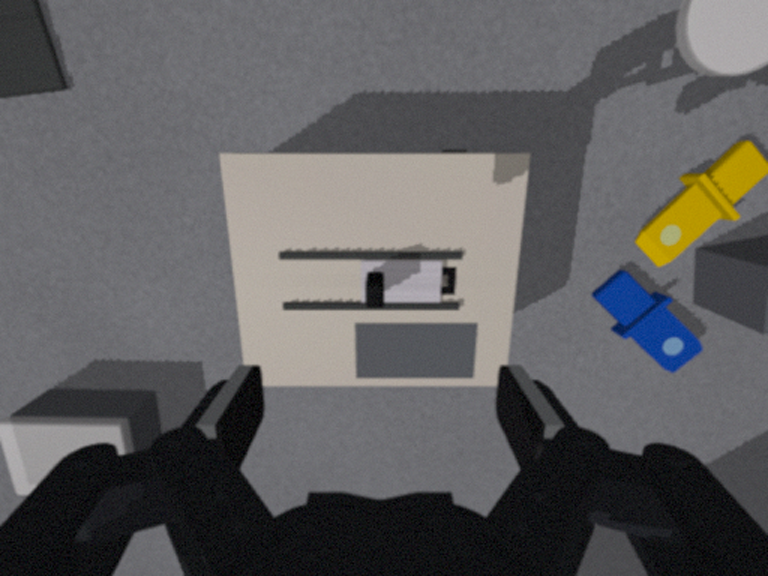

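The wrist picture (1.5x) shows the photometer's top with corners near (221,153), (530,153), (511,385) and (244,386). The rails are at rows 255 and 306, the grip is at (375,290), and the uncovered end of the slot is at (449,280).

```bash
python3 - <<'E'
from h import *
np.set_printoptions(precision=1,suppress=True)
im=cv2.imread('pics/w1.png');cv2.imwrite('pics/w1c.png',cv2.resize(im[155:215,180:320],None,fx=5.7,fy=5.7,interpolation=cv2.INTER_CUBIC))
K,D,_=cam('wrist');c=(K,D,np.load('w1T.npy'))
W=lambda l:(np.array(l)+.5)/1.5-.5
ct=back(c,W([(221,153),(530,153),(511,385),(244,386)]),[100]*4);print(ct[:,:2],ct.mean(0))
E
```

```text
[[683.  235.4]
 [678.5  37.4]
 [509.7  36.6]
 [513.7 242.1]] [596.2 137.9 100. ]
```

View pics/w1c.png

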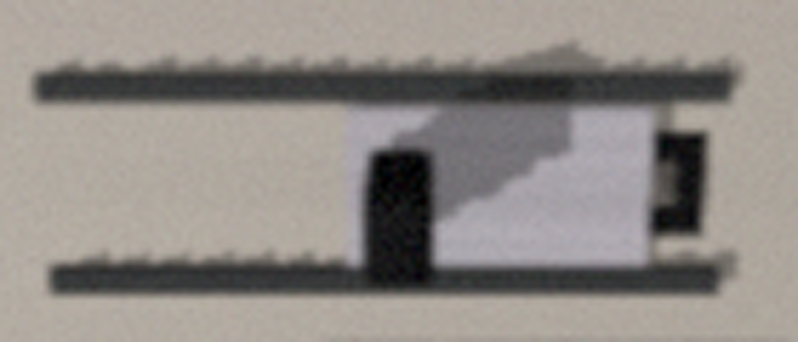

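```bash
python3 - <<'E'
from h import *
np.set_printoptions(precision=1,suppress=True)
K,D,_=cam('wrist');c=(K,D,np.load('w1T.npy'))
W=lambda l:(np.array(l)+.5)/5.7-.5+[180,155]
print('slot end corners',back(c,W([(708,132),(701,235)]),[100]*2)[:,:2])
print('rails top/outer',back(c,W([(36,88),(734,88),(51,280),(718,280)]),[104]*4)[:,:2])
print('plate',back(c,W([(345,104),(656,104),(649,267),(349,267)]),[103.5]*4)[:,:2])
print('grip far/near',back(c,W([(372,283),(432,283)]),[136]*2)[:,:2], back(c,W([(372,152),(432,152)]),[104]*2)[:,:2])
E
```

```text
slot end corners [[604.4  82.1]
 [584.5  82.8]]
rails top/outer [[616.4 204. ]
 [613.5  78.5]
 [579.8 204.8]
 [576.8  80. ]]
plate [[612.1 148.6]
 [610.8  92.4]
 [579.6  92.9]
 [580.9 149.1]]
grip far/near [[589.2 143.6]
 [589.  133.7]] [[603.1 144. ]
 [602.9 133.1]]
```

Emit:
play_rows(
  increments=[-2.7, -0.8, 30, 0, -2.7, -0.8, 60, 0, -2.7, -0.8, 85, 0, -2.7, -0.8, 105, 0, -2.7, -0.8, 117, 0, -2.7, -0.8, 122, 0, -2.7, -0.8, 122, 0, -2.7, -0.8, 122, 0],
)

```text
time: 2.87
position: [597.3, 139.2, 135.6]
eef_rot: [-0.699, 0.715, -0.001, 0.001]
ft_force: [0.4, 0.5, 1.0]
gripper_width: 85.5
```

Emit:
play_rows(
  increments=[0, 0, 0, 0, 0, 0, 0, 0, 0, 0, 0, 0, 0, 0, 0, 0, 0, 0, 0, 0, 0, 0, 0, 0, 0, 0, 0, 0, 0, 0, 0, 0],
  grip=1,
  newtons=25,
)

```text
time: 3.53
position: [596.6, 139.7, 134.6]
eef_rot: [-0.7, 0.715, -0.0, 0.0]
ft_force: [-2.3, -0.8, 1.6]
gripper_width: 11.8
```

```bash
python3 - <<'E'
from h import *
st(); im=robot.capture('wrist');cv2.imwrite('pics/w2.png',im[:,:,::-1])
E
```

```text
t 3.53 pos [596.59 139.71 134.56] yaw -1.5919 tilt [0.0001 0.    ] F [-2.3 -0.8  1.6] w 11.8 q [0.1  0.3  1.67 0.   1.17 1.69]
```

View pics/w2.png

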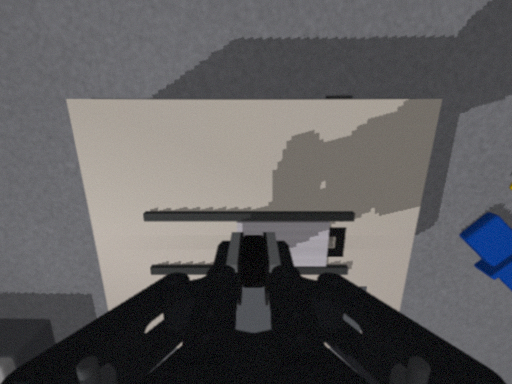

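Emit:
play_rows(
  increments=[-6, 0, 0, 0, -14, 0, 0, 0, -22, 0, 0, 0, -30, 0, 0, 0, -38, 0, 0, 0, -44, 0, 0, 0, -46, 0, 0, 0, -46, 0, 0, 0],
)

```text
time: 4.25
position: [597.6, 187.1, 134.6]
eef_rot: [-0.7, 0.714, 0.0, 0.001]
ft_force: [-0.8, 2.1, 5.4]
gripper_width: 11.5
```

Emit:
play_rows(
  increments=[-0.5, 0, 0, 0, -1, 0, 0, 0, -1.5, 0, 0, 0, -2, 0, 0, 0, -2, 0, 0, 0, -2, 0, 0, 0, -2, 0, 0, 0, -2, 0, 0, 0],
)

```text
time: 4.92
position: [597.7, 187.2, 134.5]
eef_rot: [-0.699, 0.715, -0.0, 0.0]
ft_force: [-1.5, -1.0, 6.0]
gripper_width: 11.2
```

```bash
python3 - <<'E'
from h import *
st()
E
```

```text
t 4.92 pos [597.65 187.21 134.54] yaw -1.5924 tilt [ 0.0001 -0.0001] F [-1.5 -1.   6. ] w 11.2 q [ 0.18  0.33  1.63 -0.    1.18  1.77]
```

Emit:
play_rows(
  increments=[-1, 0, 0, 0, -2, 0, 0, 0, -2, 0, 0, 0, -2, 0, 0, 0, -2, 0, 0, 0, -2, 0, 0, 0, -2, 0, 0, 0, -2, 0, 0, 0],
)

```text
time: 5.58
position: [597.7, 187.5, 134.5]
eef_rot: [-0.699, 0.715, -0.001, -0.001]
ft_force: [-2.8, -7.5, 6.0]
gripper_width: 11.4
```

```bash
python3 - <<'E'
from h import *
st(); im=robot.capture('wrist');cv2.imwrite('pics/w3.png',im[:,:,::-1]);np.save('w3T.npy',cam('wrist')[2])
E
```

```text
t 5.58 pos [597.66 187.51 134.5 ] yaw -1.5927 tilt [-0.0005 -0.0029] F [-2.8 -7.5  6. ] w 11.4 q [ 0.18  0.33  1.63 -0.    1.18  1.77]
```

View pics/w3.png

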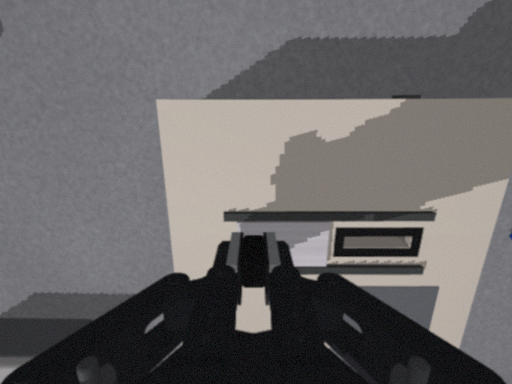

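The shutter has reached its stop: 4 mm of further command moved it almost nothing, and the force rose to 7.5 N. The slot now shows open at (378,243). I'll release, rise and look from above.

Emit:
play_rows(
  increments=[2, 0, 0, 0, 3, 0, 0, 0, 3, 0, 0, 0, 3, 0, 0, 0, 3, 0, 0, 0, 3, 0, 0, 0, 3, 0, 0, 0, 3, 0, 0, 0],
  grip=0.5,
)

```text
time: 6.3
position: [597.5, 186.8, 134.3]
eef_rot: [-0.7, 0.715, 0.0, 0.0]
ft_force: [-0.1, -0.4, 0.6]
gripper_width: 42.7
```

Emit:
play_rows(
  increments=[0, 0, -5, 0, 0, 0, -20, 0, 0, 0, -45, 0, 20, 0, -60, 0, 50, 0, -60, 0, 76, 0, -60, 0, 76, 0, -60, 0, 76, 0, -60, 0],
  grip=0,
)

```text
time: 6.97
position: [596.1, 109.5, 194.9]
eef_rot: [-0.699, 0.715, -0.0, 0.0]
ft_force: [0.4, 0.5, 0.3]
gripper_width: 85.1
```

```bash
python3 - <<'E'
from h import *
st(); T=cam('wrist')[2];im=robot.capture('wrist');cv2.imwrite('pics/w4.png',im[:,:,::-1]);np.save('w4T.npy',T)
cv2.imwrite('pics/w4b.png',cv2.resize(im[:,:,::-1],(768,576),interpolation=cv2.INTER_CUBIC))
E
```

```text
t 6.97 pos [596.13 109.52 194.9 ] yaw -1.5944 tilt [0.0006 0.0002] F [0.4 0.5 0.3] w 85.1 q [0.05 0.22 1.64 0.   1.28 1.65]
```

View pics/w4b.png

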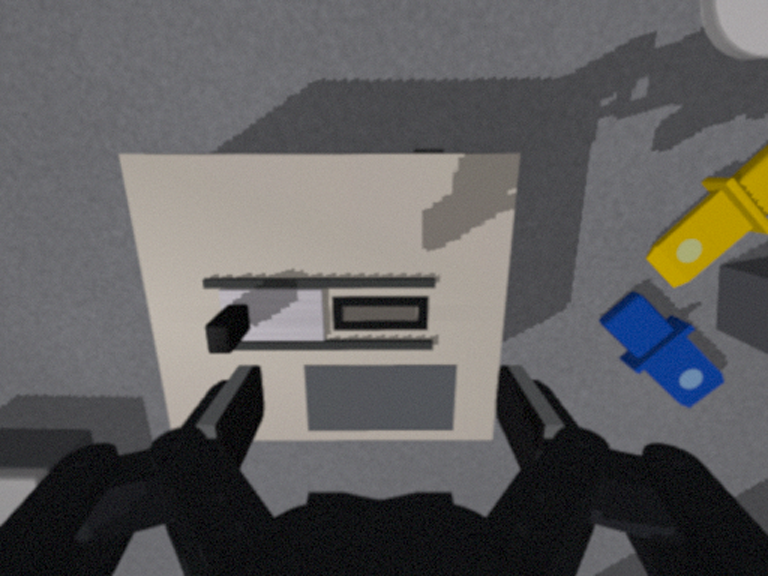

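```bash
python3 - <<'E'
from h import *
np.set_printoptions(precision=2,suppress=True)
def meas(name,box):
    im=cv2.imread(f'pics/{name}.png');K,D,_=cam('wrist');c=(K,D,np.load(name+'T.npy'))
    # rectify top plane z=100 at 4 px/mm: u -> y, v -> x
    xs=np.arange(630,560,-.25);ys=np.arange(215,60,-.25)
    Y,X=np.meshgrid(ys,xs);P=np.stack([X,Y,np.full_like(X,100)],-1)
    m=proj(c,P.reshape(-1,3)).reshape(*X.shape,2).astype(np.float32)
    r=cv2.remap(im,m,None,cv2.INTER_CUBIC);cv2.imwrite(f'pics/{name}_r.png',r)
    g=cv2.cvtColor(r,cv2.COLOR_BGR2GRAY)
    th=(g<95).astype(np.uint8)
    n,l,s,_=cv2.connectedComponentsWithStats(th)
    for i in range(1,n):
        if s[i,4]>800:
            pts=np.argwhere(l==i)[:,::-1].astype(np.float32)
            (cx,cy),(w,h),a=cv2.minAreaRect(pts)
            print('centre x %.1f y %.1f size %.1f %.1f ang %.2f area %d'%(630-cy/4,215-cx/4,w/4,h/4,a,s[i,4]))
meas('w4',None)
E
```

```text
centre x 613.7 y 142.4 size 127.3 7.6 ang 1.36 area 13007
centre x 595.3 y 109.6 size 53.4 20.4 ang 1.45 area 17012
centre x 588.2 y 144.3 size 129.8 30.6 ang 0.34 area 20236
centre x 562.4 y 188.6 size 15.2 4.2 ang -0.00 area 950
centre x 561.8 y 110.4 size 3.0 87.8 ang 90.00 area 3129
```

View pics/w4_r.png

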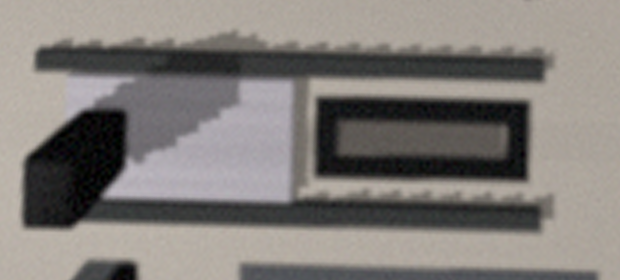

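```bash
python3 - <<'E'
from h import *
plan([596.1,109.5,194.9],-1.5944,[569,-203,245],0.15)
E
```

```text
tool shift [313.1  19.7 -50.1] turn -1.7444 rows 7.6 14.0
```

Emit:
play_rows(
  increments=[38, 3, -20, -0.11, 77, 5, -35, -0.22, 116, 7, -50, -0.33, 155, 10, -50, -0.44, 194, 12, -50, -0.55, 233, 15, -50, -0.66, 272, 17, -50, -0.77, 313, 20, -50, -0.88],
)

```text
time: 7.68
position: [569.6, -202.2, 244.5]
eef_rot: [0.939, -0.345, 0.0, -0.0]
ft_force: [0.6, -0.2, -0.2]
gripper_width: 85.4
```

Emit:
play_rows(
  increments=[0, 0, 0, -0.11, 0, 0, 0, -0.22, 0, 0, 0, -0.33, 0, 0, 0, -0.44, 0, 0, 0, -0.55, 0, 0, 0, -0.66, 0, 0, 0, -0.77, 0, 0, 0, -0.865],
)

```text
time: 8.35
position: [569.9, -200.6, 244.2]
eef_rot: [0.997, 0.08, 0.0, -0.0]
ft_force: [-0.7, -0.1, 0.1]
gripper_width: 85.5
```

Emit:
play_rows(
  increments=[0, 0, 0, 0, 0, 0, 0, 0, 0, 0, 0, 0, 0, 0, 0, 0, 0, 0, 0, 0, 0, 0, 0, 0, 0, 0, 0, 0, 0, 0, 0, 0],
)

```text
time: 9.02
position: [569.3, -201.9, 244.3]
eef_rot: [0.997, 0.076, 0.0, 0.0]
ft_force: [0.4, 0.0, -0.2]
gripper_width: 85.5
```

```bash
python3 - <<'E'
from h import *
st(); T=cam('wrist')[2];im=robot.capture('wrist');cv2.imwrite('pics/w5.png',im[:,:,::-1]);np.save('w5T.npy',T)
cv2.imwrite('pics/w5b.png',cv2.resize(im[:,:,::-1],(768,576),interpolation=cv2.INTER_CUBIC))
E
```

```text
t 9.02 pos [ 569.28 -201.94  244.31] yaw 0.1525 tilt [ 0. -0.] F [ 0.4  0.  -0.2] w 85.5 q [-0.47  0.18  1.6  -0.    1.37 -0.62]
```

View pics/w5b.png

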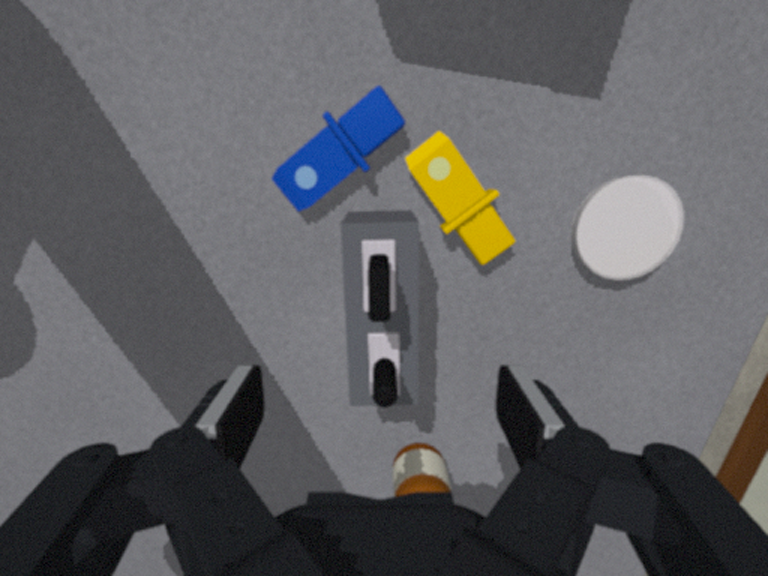

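```bash
python3 - <<'E'
from h import *
im=cv2.imread('pics/w5.png');cv2.imwrite('pics/w5c.png',cv2.resize(im[135:275,215:300],None,fx=4.2*1,fy=4.2,interpolation=cv2.INTER_CUBIC))
E
```

```text
(no output)
```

View pics/w5c.png

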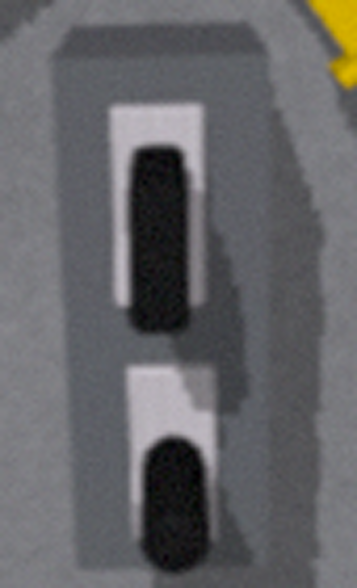

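```bash
python3 - <<'E'
from h import *
np.set_printoptions(precision=1,suppress=True)
K,D,_=cam('wrist');c=(K,D,np.load('w5T.npy'))
W=lambda l:(np.array(l)+.5)/4.2-.5+[215,135]
s=back(c,W([(52,60),(268,58),(250,568),(78,568)]),[75]*4);print('stand',s[:,:2],s.mean(0))
k=back(c,W([(110,103),(204,103),(206,305),(115,305)]),[81]*4);print('collar',k[:,:2],k.mean(0))
for a in (s,k):
    d=(a[0]+a[1]-a[2]-a[3])/2;print('len',np.hypot(*d[:2]),'wid',np.linalg.norm(a[1]-a[0]),'yaw',np.arctan2(-d[0],d[1]))
print('handle base +y end',back(c,W([(157,145)]),[81]),'top -y end',back(c,W([(160,332)]),[125]))
print('handle width at top',back(c,W([(131,320),(188,320)]),[125]*2))
ax=lambda l:back(c,(np.array(l)+.5)/1.5-.5,[0]*len(l))
print('yellow floor pts',ax([(440,133),(515,240),(485,265),(410,160)])[:,:2]); print('blue',ax([(300,210),(405,120)])[:,:2])
t=cam('top');B=lambda l:np.array(l)/8+[270,170]
print('yellow top @120',back(t,B([(95,120),(195,215),(155,265),(55,165)]),[70]*4)[:,:2])
E
```

```text
stand [[ 537.6 -169. ]
 [ 591.6 -160.3]
 [ 613.1 -307.6]
 [ 563.2 -315.3]] [ 576.4 -238.1   75. ]
collar [[ 553.7 -176.6]
 [ 577.1 -173. ]
 [ 586.4 -226.3]
 [ 562.5 -229.9]] [ 569.9 -201.5   81. ]
len 148.6635710123175 wid 54.70744121936414 yaw 0.15914470345612303
len 54.06774456168516 wid 23.594016832859488 yaw 0.1675850121890747
handle base +y end [[ 567.  -185.4   81. ]] top -y end [[ 572.8 -218.3  125. ]]
handle width at top [[ 566.  -216.4  125. ]
 [ 578.6 -214.5  125. ]]
yellow floor pts [[ 605.   -93.3]
 [ 689.9 -171.6]
 [ 668.4 -198.4]
 [ 584.  -118.1]]
blue [[ 494.9 -174.2]
 [ 574.4  -87.8]]
yellow top @120 [[ 610.8  -91.2]
 [ 575.8 -128.4]
 [ 557.1 -113.6]
 [ 593.8  -76.5]]
```

Emit:
play_rows(
  increments=[0.6, -0.4, 20, -0.01, 0.6, -0.4, 45, -0.01, 0.6, -0.4, 70, -0.01, 0.6, -0.4, 95, -0.01, 0.6, -0.4, 113, -0.01, 0.6, -0.4, 125, -0.01, 0.6, -0.4, 131, -0.01, 0.6, -0.4, 131, -0.01],
  grip=0.5,
)

```text
time: 9.73
position: [569.1, -201.1, 112.0]
eef_rot: [0.997, 0.081, -0.001, -0.001]
ft_force: [-0.2, -0.9, 0.1]
gripper_width: 42.6
```

Emit:
play_rows(
  increments=[0, 0, 0, 0, 0, 0, 0, 0, 0, 0, 0, 0, 0, 0, 0, 0, 0, 0, 0, 0, 0, 0, 0, 0, 0, 0, 0, 0, 0, 0, 0, 0],
  grip=1,
  newtons=50,
)

```text
time: 10.4
position: [570.9, -201.9, 115.1]
eef_rot: [0.997, 0.081, 0.001, 0.001]
ft_force: [-0.5, -0.1, 5.9]
gripper_width: 13.7
```

```bash
python3 - <<'E'
from h import *
st(); T=cam('wrist')[2];im=robot.capture('wrist');cv2.imwrite('pics/w6.png',im[:,:,::-1])
E
```

```text
t 10.4 pos [ 570.88 -201.93  115.08] yaw 0.163 tilt [ 0.0026 -0.0014] F [-0.5 -0.1  5.9] w 13.7 q [-0.47  0.31  1.7  -0.    1.13 -0.63]
```

View pics/w6.png

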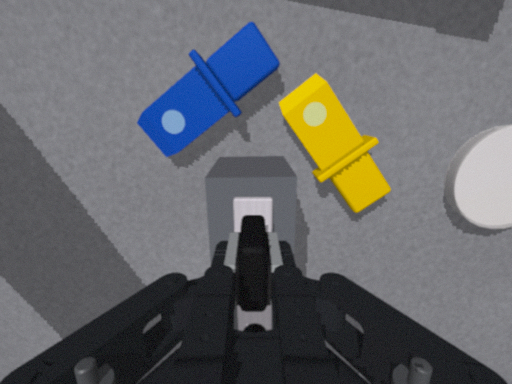

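Emit:
play_rows(
  increments=[0, 0, -3, 0, 0, 0, -12, 0, 0, 0, -30, 0, 0, 0, -55, 0, 0, 0, -80, 0, 0, 0, -110, 0, 0, 0, -140, 0, 0, 0, -155, 0],
)

```text
time: 11.12
position: [570.9, -201.8, 273.2]
eef_rot: [0.997, 0.081, 0.002, 0.001]
ft_force: [0.5, -0.4, 1.1]
gripper_width: 13.3
```

```bash
python3 - <<'E'
from h import *
s,m=st(); T=cam('wrist')[2];im=robot.capture('wrist');cv2.imwrite('pics/w7.png',im[:,:,::-1])
im=robot.capture('scene');cv2.imwrite('pics/s7.png',cv2.resize(im[100:300,100:350,::-1],None,fx=3,fy=3,interpolation=cv2.INTER_CUBIC))
plan(s['position'],.163,[595.3,109.6,265],-.0245)
E
```

```text
t 11.12 pos [ 570.87 -201.81  273.23] yaw 0.1632 tilt [ 0.0047 -0.0023] F [ 0.5 -0.4  1.1] w 13.3 q [-0.47  0.16  1.56  0.    1.41 -0.63]
tool shift [  74.6 -303.3    8.2] turn 0.1875 rows 7.5 1.5
```

View pics/w7.png

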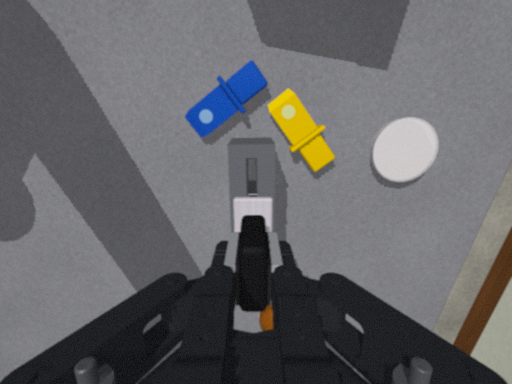

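View pics/s7.png

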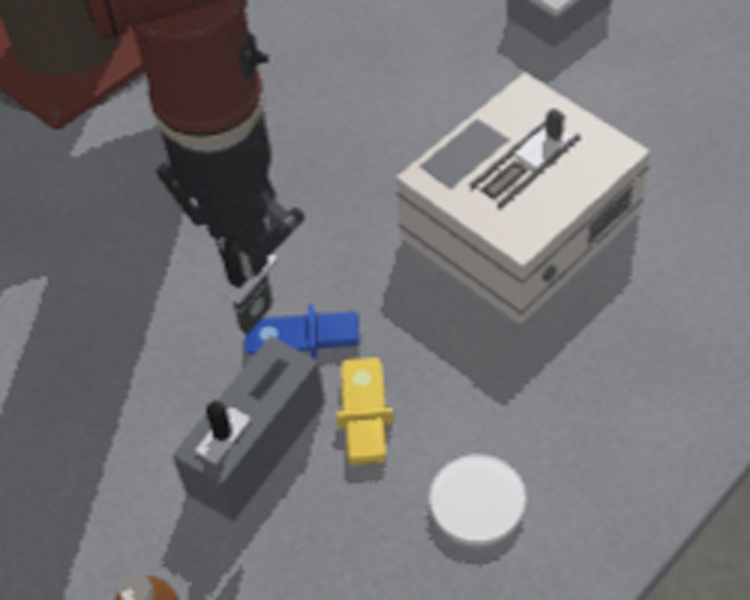

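The flat paddle is lifted (opening 13.3 mm), the knob paddle is still in the stand, and the shutter is open. I'll carry it over the slot.

Emit:
play_rows(
  increments=[9, -37, 0, 0.02, 18, -75, 0, 0.04, 28, -113, 0, 0.07, 37, -151, 0, 0.1, 46, -189, 0, 0.13, 56, -227, 0, 0.16, 65, -265, 0, 0.1875, 74.6, -303, 0, 0.1875],
)

```text
time: 11.88
position: [593.0, 111.6, 266.1]
eef_rot: [1.0, -0.013, -0.002, 0.0]
ft_force: [0.9, -0.5, -1.1]
gripper_width: 13.5
```

Emit:
play_rows(
  increments=[0, 0, 0, 0, 0, 0, 10, 0, 0, 0, 20, 0, 0, 0, 30, 0, 0, 0, 38, 0, 0, 0, 43, 0, 0, 0, 43, 0, 0, 0, 43, 0],
)

```text
time: 12.55
position: [594.1, 108.9, 224.8]
eef_rot: [1.0, -0.013, -0.0, 0.0]
ft_force: [0.1, 0.8, -0.9]
gripper_width: 13.1
```

```bash
python3 - <<'E'
from h import *
s,m=st(); T=cam('wrist')[2];im=robot.capture('wrist');cv2.imwrite('pics/w8.png',im[:,:,::-1]);np.save('w8T.npy',T)
cv2.imwrite('pics/w8b.png',cv2.resize(im[120:260,180:330,::-1],None,fx=4.2,fy=4.2,interpolation=cv2.INTER_CUBIC))
im=robot.capture('scene');cv2.imwrite('pics/s8o.png',im[:,:,::-1]);cv2.imwrite('pics/s8.png',cv2.resize(im[80:220,200:340,::-1],None,fx=4.2,fy=4.2,interpolation=cv2.INTER_CUBIC))
im=robot.capture('top');cv2.imwrite('pics/t8o.png',im[:,:,::-1]);cv2.imwrite('pics/t8.png',cv2.resize(im[140:260,150:290,::-1],None,fx=4.5,fy=4.5,interpolation=cv2.INTER_CUBIC))
E
```

```text
t 12.55 pos [594.15 108.9  224.77] yaw -0.0257 tilt [-0.0009 -0.0001] F [ 0.1  0.8 -0.9] w 13.1 q [ 0.05  0.19  1.62 -0.    1.33  0.08]
```

View pics/w8b.png

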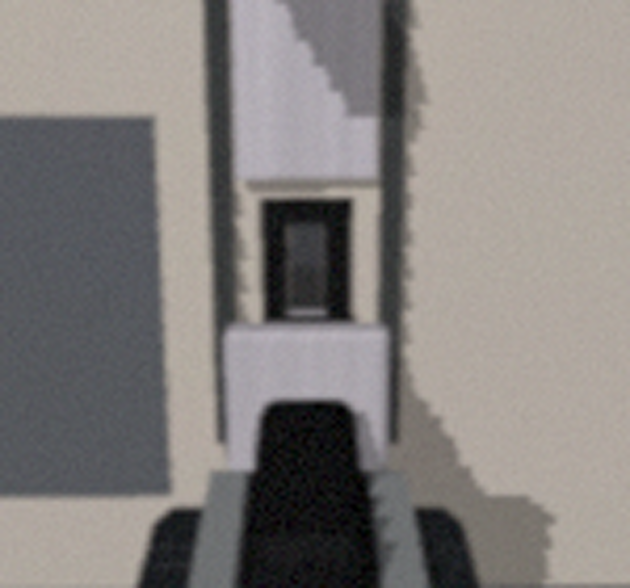

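View pics/s8.png

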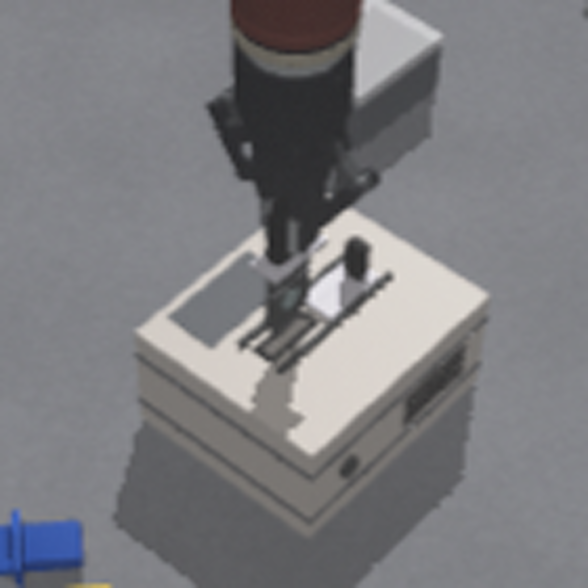

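View pics/t8.png

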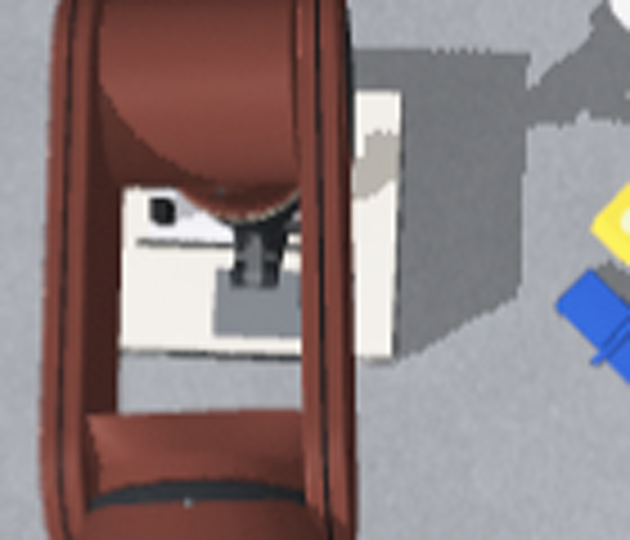

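```bash
python3 - <<'E'
from h import *
np.set_printoptions(precision=2,suppress=True)
K,D,_=cam('wrist');c=(K,D,np.load('w8T.npy'))
W=lambda l:(np.array(l)+.5)/4.2-.5+[180,120]
sl=back(c,W([(263,200),(352,200),(352,320),(264,320),(285,220),(328,220)]),[100]*6);print('frame far',sl[:,:2])
zt=224.8
# tip at TCP-105, collar top at tip+71
zc=zt-105+71
co=back(c,W([(227,325),(387,325)]),[zc]*2);print('collar far edge',co[:,:2],co.mean(0), 'wid',np.linalg.norm(co[0]-co[1]))
print('tip far end',back(c,W([(288,313),(327,313)]),[zt-105]*2)[:,:2])
im=cv2.imread('pics/w8.png');cv2.imwrite('pics/w8z.png',cv2.resize(im[155:205,230:276],None,fx=12,fy=12,interpolation=cv2.INTER_CUBIC))
E
```

```text
frame far [[586.18 136.21]
 [605.62 135.69]
 [605.21 108.12]
 [585.33 108.65]
 [590.84 131.62]
 [600.28 131.37]]
collar far edge [[584.69 137.49]
 [607.26 136.89]] [595.97 137.19 190.8 ] wid 22.58175747768085
tip far end [[591.36 116.46]
 [599.43 116.25]]
```

View pics/w8z.png

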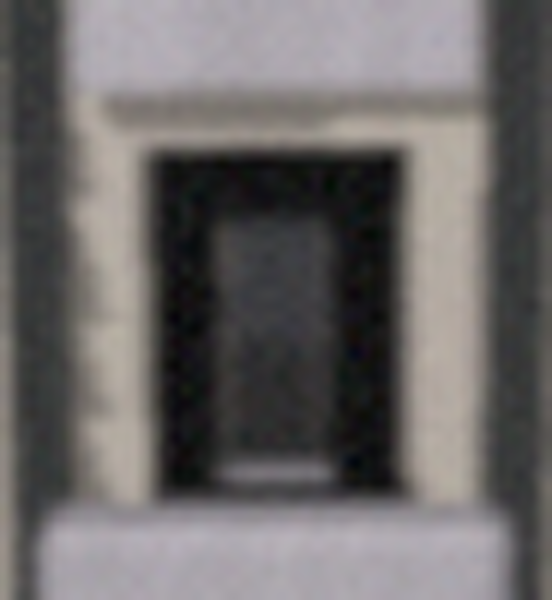

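Relative to the slot, the wrist view puts the collar's centre at (595.3,110.2) and the slot at (595.3,110), so they are aligned to well under 1 mm. I'll lower it gently and watch the force.

Emit:
play_rows(
  increments=[0, 0, 4, 0, 0, 0, 8, 0, 0, 0, 12, 0, 0, 0, 15, 0, 0, 0, 18, 0, 0, 0, 21, 0, 0, 0, 24, 0, 0, 0, 26, 0],
)

```text
time: 13.37
position: [594.1, 109.7, 198.7]
eef_rot: [1.0, -0.012, -0.0, 0.0]
ft_force: [-0.6, 0.2, -0.5]
gripper_width: 13.4
```

```bash
python3 - <<'E'
from h import *
s,m=st(); T=cam('wrist')[2];im=robot.capture('wrist');cv2.imwrite('pics/w9.png',im[:,:,::-1]);np.save('w9T.npy',T)
cv2.imwrite('pics/w9b.png',cv2.resize(im[120:260,180:330,::-1],None,fx=4.2,fy=4.2,interpolation=cv2.INTER_CUBIC))
im=robot.capture('scene');cv2.imwrite('pics/s9.png',cv2.resize(im[120:200,225:325,::-1],None,fx=7,fy=7,interpolation=cv2.INTER_CUBIC))
E
```

```text
t 13.37 pos [594.12 109.71 198.75] yaw -0.0245 tilt [-0.0005 -0.    ] F [-0.6  0.2 -0.5] w 13.4 q [ 0.05  0.22  1.64 -0.    1.28  0.08]
```

View pics/w9b.png

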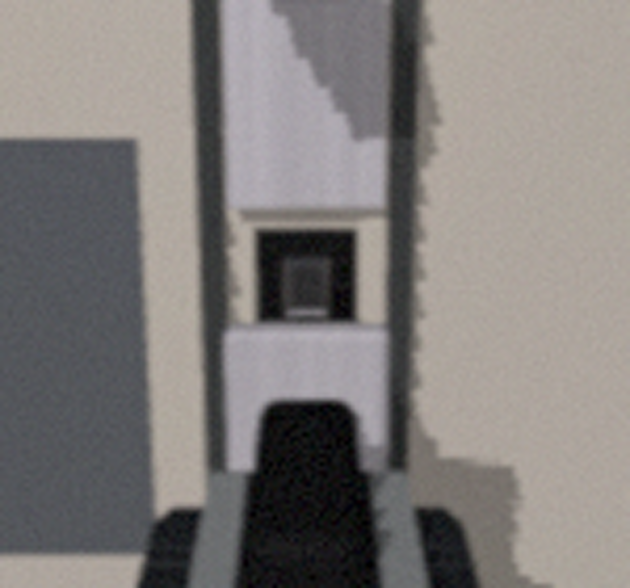

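View pics/s9.png

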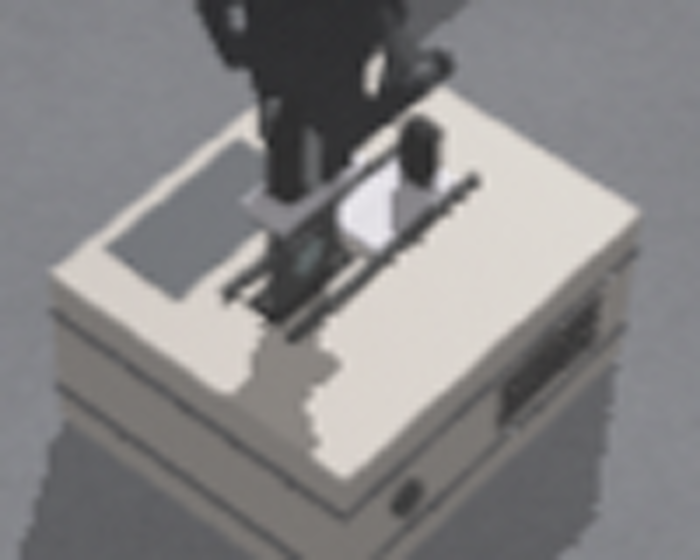

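Emit:
play_rows(
  increments=[0, 0, 2, 0, 0, 0, 4, 0, 0, 0, 6, 0, 0, 0, 8, 0, 0, 0, 10, 0, 0, 0, 12, 0, 0, 0, 14, 0, 0, 0, 16, 0],
)

```text
time: 14.13
position: [594.2, 109.7, 183.1]
eef_rot: [1.0, -0.012, -0.0, -0.0]
ft_force: [-0.3, 0.2, -1.6]
gripper_width: 13.5
```

```bash
python3 - <<'E'
from h import *
st()
E
```

```text
t 14.13 pos [594.25 109.72 183.08] yaw -0.0245 tilt [-0.  0.] F [-0.3  0.2 -1.6] w 13.5 q [0.05 0.23 1.65 0.   1.26 0.08]
```

Emit:
play_rows(
  increments=[0, 0, 3, 0, 0, 0, 6, 0, 0, 0, 9, 0, 0, 0, 12, 0, 0, 0, 15, 0, 0, 0, 17, 0, 0, 0, 18, 0, 0, 0, 18, 0],
)

```text
time: 14.8
position: [594.1, 109.7, 164.9]
eef_rot: [1.0, -0.012, -0.0, 0.0]
ft_force: [-0.7, 0.1, -0.4]
gripper_width: 13.5
```

```bash
python3 - <<'E'
from h import *
s,m=st(); T=cam('wrist')[2];im=robot.capture('wrist');cv2.imwrite('pics/w10.png',im[:,:,::-1])
im=robot.capture('scene');cv2.imwrite('pics/s10o.png',im[:,:,::-1]);cv2.imwrite('pics/s10.png',cv2.resize(im[130:190,235:315,::-1],None,fx=9,fy=9,interpolation=cv2.INTER_CUBIC))
K,D,_=cam('scene');c=cam('scene')
# predicted collar corner pixels for tip z=60: collar top z=131
for z in (50,60,70):
    for sx in(-12,12):
        for sy in(-27,27): print(z,sx,sy,np.round((proj(c,[[595.3+sx+.0245*sy,110+sy-.0245*sx,z+71]])[0]-[235,130])*9))
E
```

```text
t 14.8 pos [594.1  109.72 164.93] yaw -0.0245 tilt [-0.0005 -0.    ] F [-0.7  0.1 -0.4] w 13.5 q [0.05 0.25 1.67 0.   1.22 0.08]
50 -12 -27 [218. 254.]
50 -12 27 [325. 164.]
50 12 -27 [272. 291.]
50 12 27 [379. 200.]
60 -12 -27 [218. 234.]
60 -12 27 [325. 144.]
60 12 -27 [272. 271.]
60 12 27 [380. 180.]
70 -12 -27 [218. 214.]
70 -12 27 [326. 124.]
70 12 -27 [272. 251.]
70 12 27 [381. 160.]
```

View pics/s10.png

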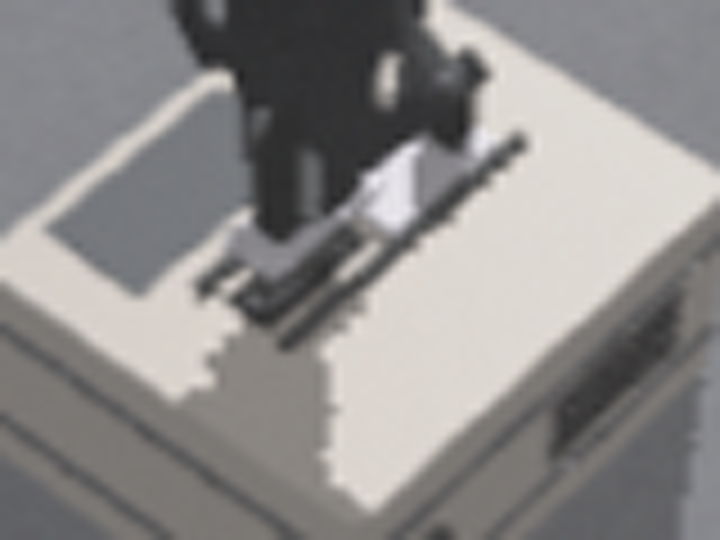

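View pics/w10.png

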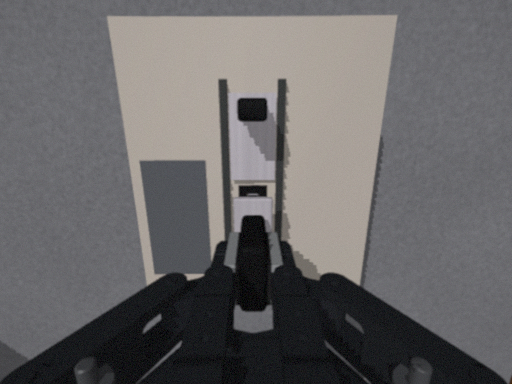

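The collar's front corner is at (275,270), against (272,271) predicted for a tip 40 mm below the top. There is no load on the wrist and the shutter is still at its stop. One settling call, then I hand in.

Emit:
play_rows(
  increments=[0, 0, 0, 0, 0, 0, 0, 0, 0, 0, 0, 0, 0, 0, 0, 0, 0, 0, 0, 0, 0, 0, 0, 0, 0, 0, 0, 0, 0, 0, 0, 0],
)

```text
time: 15.57
position: [594.3, 109.7, 165.3]
eef_rot: [1.0, -0.012, -0.0, -0.0]
ft_force: [-0.4, 1.5, -1.1]
gripper_width: 13.8
```

```bash
python3 - <<'E'
from h import *
st(); print(robot.hand_in())
E
```

```text
t 15.57 pos [594.26 109.72 165.3 ] yaw -0.0245 tilt [-0.  0.] F [-0.4  1.5 -1.1] w 13.8 q [0.05 0.25 1.67 0.   1.22 0.08]
the job is handed in; nothing more can be done
None
```

I slid the shutter to its open stop, took the flat-handled paddle from the stand and lowered its blade upright into the slot. I handed in at 15.6 s with the paddle still in the grip; no verdict was given.

**Last checks:**
- **Shutter:** it reached its end stop (47.5 mm of slide, then a push of about 7.5 N without moving), and the last pictures show it still fully open.
- **Depth:** the tip is about 40 mm below the photometer's top. The arm's reading and the scene camera agree on this to about 1–2 mm.
- **Sideways:** before the descent, the paddle was within about 0.5 mm of the slot's centre in the wrist camera. The arm's own x reading (594.2) is about 1 mm below the camera's slot x (595.3). The blade went in with side force no more than about 1.5 N, so I trusted the camera.
- **Hold:** the grip is set to 50 N with the fingers 13.8 mm apart, and the tool is vertical and still.

**Surroundings:** I did not touch the knob paddle, dish, bottle or tip box. I did not measure their final positions. The blue and yellow look-alikes, upright in the first picture, were lying flat in a later one. The arm never went near them, so they probably fell over by themselves.

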